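# Press the lid onto a sample pot and hold the press down

### The job

Lift the blue-lidded sample pot out of the grey bin and stand it in the round nest of the hand press, setting it down rather than dropping it, and let go of it. Only then flip the press's red safety catch all the way over to its outer side, pull the press lever by its blue handle towards you and fully down so that the rubber foot presses on the pot's lid, and finish while still holding the handle down: the lever springs back up if released. Leave the yellow-lidded pot, the mug, the dishes and the bottle where they are.

Things in the scene. Friction and masses are not known exactly. Their poses are not given: they have to be found in the camera images.
- pot_mid (a point): centre (31 mm above its underside) of the pot to be pressed: an upright white round pot with a blue lid, 62 mm tall, lid diameter 50 mm, straight body below it about 48 mm (it is held as a cylinder of 48 mm over its whole height), about 90 g. Its z axis is up.
- pot: the same blue-lidded pot; origin at the centre of its underside
- spare_mid (a point): centre of another pot of the same make and size with a yellow lid, standing in the same bin about 100 mm away (centre to centre); not to be used
- bin: open grey bin fixed to the bench, outer size 160 mm along its x, 230 mm along its y, 40 mm high, walls and floor 4 mm; origin at the centre of its underside. The two pots stand on its floor side by side along its y, each about 50 mm from its middle, in either order.
- press: white hand press fixed to the bench; origin on the bench under the lever's pivot shaft; its front faces its own -x (roughly towards the robot), +y is its left, z up. Base plate 18 mm thick, from x -175 to +60 mm and y -90 to +90 mm; two cheeks 125 mm high stand at y -56 and +56 mm beside the shaft.
- nest (a point): centre of the nest's floor, 22 mm above the bench, at (-115, 0, 22) mm in the press's axes: a round recess of 56 mm diameter with an aluminium rim 68 mm across that stands 6 mm above this floor. Open from above while the lever is up.
- lever_hinge (a point): middle of the lever's pivot shaft, at (0, 0, 110) mm in the press's axes; the shaft runs along the press's y
- lever (a joint): angle of the lever, rad: 0 fully up (leaning 8 degrees back from upright), grows as it is pulled towards the press's front and down, 1.71 level at its end stop (handle then at (-200, 0, 110) mm in the press's axes). A spring returns it to 0: it takes about 1 to 3 N at the handle, some 4 N more at the bottom with a pot under the foot. It cannot move more than about 0.13 while the catch is on.
- handle_mid (a point): middle of the lever's handle: a blue horizontal roller 20 mm in diameter and 104 mm long along the press's y, 200 mm from the lever's pivot, free to spin on its bar, between two steel side arms at y -77 and +77 mm (nothing else between them within 65 mm of the handle). When the lever is up it is at (+28, 0, 308) mm in the press's axes.
- handle: the blue roller itself; same origin
- foot: sprung rubber foot under the lever, 24 mm in diameter, 115 mm from the pivot; origin at the centre of its face. When the lever nears level it meets the pot's lid and gives way by up to 14 mm against a spring of 500 N/m.
- catch (a joint): angle of the red safety catch, rad: 0 on (upright, its side plate standing in front of the lever's right arm), grows as it is flipped outward to the press's -y side, 1.3 fully over. It turns about a line along the press's x through point catch_hinge; it falls back if let go below about 0.1, stays in between, and falls over by itself beyond about 0.5; a push of 1 N at the tab is enough.
- catch_hinge (a point): hinge of the catch, at (-75, -135, 80) mm in the press's axes
- catch_tab (a point): middle of the catch's upright tab near its top, 105 mm from the hinge: a red tab 30 mm wide along the press's x and 12 mm thick along its y, its top 20 mm above this point. The catch's flat side plate (12 mm thick, reaching 70 mm towards the press's +y and 70 mm towards its +x) has its upper face 29 mm below this point. Can be pushed from the inner (+y) side or pinched from above.
- cup: white mug, 80 mm wide, 85 mm high, bystander; origin at the centre of its underside
- dishes: stack of three covered culture dishes, 93 mm wide, 40 mm high, bystander; origin at the centre of its underside
- bottle: amber bottle with blue cap, 60 mm wide, 130 mm high, bystander beyond the bin; origin at the centre of its underside
There are look-alikes about, which are no part of the job. What is shaped like the pot but orange is not meant.

How it is judged:
By the outcome, as a careful person would: the job done as asked, in the order asked, and still so for the second after the job is handed in, while the arm keeps its last pose, push and grip.
It also fails if it takes over 61 s, if anything falls off the work surface, if the arm or the gripper's body presses on something with over 40 N, if the wrist force passes 120 N, or if a joint passes its speed limit or range.

### The arm

A 7-joint arm with a two-finger parallel gripper is mounted at the origin on the work surface. World frame = base frame: x ahead of the robot, y to its left, z up, the work surface at z = 0. Lengths are in m, angles in rad, forces in N, time in s.
With the tool pointing down it reaches from about 0.425 to 0.925 m from the base axis. Payload 6.8 kg.
Tool frame: the origin (TCP) lies on the mounting face of the last link; the fingertips stand 173 mm ahead of it and the grasp point (between the pads) lies 155 mm ahead of it; z points along the fingers, y is the line along which they close (so a half turn about z gives the same grasp; the last joint's range is limited). The gripper opens to 85 mm and grips with 20 to 120 N. Pads are 22 mm wide; open, the fingers measure 114 mm over their backs; the gripper's body (76 mm by 85 mm) begins 54 mm behind the grasp point. The pads swing forward as they close: fully open they stand 13 mm farther back than shut.
Start: joints at [-1.334, 0.477, 0.022, 1.555, -0.011, 1.109, -0.083], TCP at [0.228, 0.635, 0.405] pointing down, gripper open.
Joint ranges: [-2.96, 2.96], [-0.34, 2.1], [-1.41, 1.46], [0.24, 2.44], [-1.37, 4.51], [0.17, 1.92], [-2.96, 2.96]. Speed limits (rad/s): [2.39, 2.39, 3.14, 3.14, 3.14, 3.14, 3.14].

### API

Orientations are given as a rotation vector (axis times angle).
In Python, from bench import r gives the robot as it stands.
- The arm moves only by the tool arm_command, never from a script. Its argument "plan" is a list of rows, each an object of numbers: "claw": the closure, from 0 (fully open) to 1 (shut); "tx", "ty", "tz": the shift along the tool's x, y, z in m; "ax", "ay", "az": the turn, a rotation vector about the tool's x, y, z in degrees. A call has exactly 10 rows; each row shifts and turns the commanded pose from where the row before left it, along the tool's axes as they then stand; what a row does not reach is not made up. A row lasts 1/12 s, in which the tool goes at most 41.7 mm and 7.16 degrees, less where a joint would pass 70% of its speed; a pose out of reach is approached as far as the arm can. A call is refused whole if a number of a shift passes 0.0417 or a number of a turn 7.16, either way. A call with a gripper value outside its range is refused whole. The fingers move at their own pace and stop on an object; "squeeze" is the grip in N (left out, the last holds). Time passes only in rows, so rows that do not move let the fingers close, or fill a call up. It gives the time, the measured TCP pose, the force, the opening and the grip force at its end, in the units of the state.
- r.get_obs(): the state, without advancing time (a new reading comes with each control period).
- r.grab_frame(name): name is "scene" or "top" or "wrist"; returns the picture (420x560x3 uint8, red, green, blue); there is no depth.
- r.camera_model(name): a dict with "fx", "fy", "cx", "cy" (pixels), "position" and "orientation" of the camera in the world; the wrist camera has in their place "tool_from_camera" (4x4, takes a point from camera to tool coordinates, whose origin is the TCP and whose axes are the flange's). Camera axes: x right, y up, looking along -z (the intrinsics and any distortion apply to the point x, -y, -z); pixel columns grow to the right and rows downward; lengths in m; the calibration is good to about 2 mm. The wrist camera is an equidistant fisheye: a pixel r from the principal point sees the ray r / f radians off the axis. A picture is of the moment at which its call begins: read the wrist's pose just before it. camera_model takes no time and is no camera call.
- r.hand_in(): hands the job in; it is judged then, once.
Trained networks look in the newest picture that a camera, given by its name, has taken for a name from the list of things; names that differ only in an ending like _2 or _b are one class to them, and where a whole thing is asked for, a point or a joint stands for the part that bears it (a point fixed in the world has none). Each returns a list of dicts, best first, with "confidence" (0 to 1); they miss things now and then, are a little off and sometimes report something else, mostly with a low value. They report only what shows in the picture. A call takes as long as a camera call. They do not tell look-alikes from the thing itself.
- r.boxes_of(target, camera): "location" ([x, y, z] in m, in the coordinates of the camera as it stood for that picture, good to about 4 mm: the middle of the surface that is visible of it).
- r.tip_of(target, camera): "location" ([x, y, z] in m, in the coordinates of the camera as it stood for that picture, good to about 4 mm: a listed point, or the origin of a listed thing).
The state is a dict: "clock": time; "joints": joint angles; "qvel": joint speeds; "tau": joint torques, N m; "tcp_pos": TCP position; "orientation": TCP orientation; "contact_force": force on the tool from outside, world axes, zero at the start; "moment": the same for the moment, N m; "grip_width": finger opening in m; "gripper_force": force on a finger pad.
Only numpy, scipy, OpenCV 4.12 (cv2) and the standard library are available. Lean on these libraries where they do the work, as an engineer would, in place of code of your own. Each camera call takes 0.05 s, during which the arm holds its last target. There are 200 camera calls.

## Working session

There is one attempt and no reset: what is moved stays moved. The work goes in short steps, Python scripts to look and compute and a tool call to move; the robot and the scene stay as the last step left them, time stands still between calls to the robot, and variables do not carry over. Pictures are saved under pics/ and viewed, at most 10 in all, crops included, and the job is handed in when it is done.

Besides the shell and the picture viewer there is one more tool, called after ">>>" as name([rows], argument=value, ...), one row to a line, values as JSON. arm_command: Moves the arm, as the interface text tells. Its arguments: {"type":"object","properties":{"plan":{"type":"array","items":{"type":"object","properties":{"claw":{"type":"number"},"tx":{"type":"number"},"ty":{"type":"number"},"tz":{"type":"number"},"ax":{"type":"number"},"ay":{"type":"number"},"az":{"type":"number"}}}},"squeeze":{"type":"number"}},"required":["plan"]}

```bash
ls; mkdir -p pics; cat > h.py <<'E'
import numpy as np, cv2
from bench import r
from scipy.spatial.transform import Rotation as R
def cam(n):
    m=r.camera_model(n)
    if n=="wrist":
        o=r.get_obs(); T=np.eye(4); T[:3,:3]=rot(o["orientation"]).as_matrix(); T[:3,3]=o["tcp_pos"]
        return T@np.array(m["tool_from_camera"])
    T=np.eye(4); q=np.array(m["orientation"]); T[:3,:3]=rot(q).as_matrix(); T[:3,3]=m["position"]; return T
def rot(q):
    q=np.array(q,float)
    return R.from_matrix(q) if q.shape==(3,3) else (R.from_quat(q) if q.size==4 else R.from_rotvec(q))
def find(name,n,f="tip_of"):
    T=cam(n)
    return [(round(d["confidence"],2),np.round((T@np.append(d["location"],1))[:3],4)) for d in getattr(r,f)(name,n)]
def snap(n,fn):
    T=cam(n); im=r.grab_frame(n); cv2.imwrite("pics/"+fn,im[:,:,::-1]); return T
E
python3 - <<'E'
from h import *
print(r.get_obs()); 
for n in("scene","top","wrist"): print(n,r.camera_model(n))
for n in("scene","top"):
    snap(n,n+"0.png")
    for t in ["pot_mid","spare_mid","bin","press","nest","lever_hinge","handle_mid","catch_hinge","catch_tab","cup","dishes","bottle"]:
        print(n,t,find(t,n)[:3])
E
```

```text
pics
{'clock': 0.0, 'joints': array([-1.33412355,  0.47783677,  0.02232701,  1.55649687, -0.01152504,
        1.10936849, -0.08308226]), 'qvel': array([-0.00087672, -0.00097023, -0.0003966 , -0.00097902,  0.00092265,
       -0.00013186, -0.0003499 ]), 'tau': array([ 6.27164500e-04, -5.96463668e+01,  1.60892006e+00, -2.81177455e+01,
        1.25754270e-02,  9.45061678e-03, -6.17493470e-06]), 'tcp_pos': array([0.22802124, 0.63500147, 0.40368142]), 'orientation': array([-5.38791238e-01, -3.09482156e+00,  3.09368100e-03]), 'contact_force': array([0.39186884, 0.07396444, 0.03471309]), 'moment': array([-0.00922828,  0.03035326,  0.04046217]), 'gripper_force': 0.0, 'grip_width': 0.08535841079890852}
scene {'fx': 442.6325898253938, 'fy': 442.6325898253938, 'cx': 283.24339863913696, 'cy': 205.90520743730258, 'position': array([1.52108845, 0.13806694, 0.97823821]), 'orientation': array([0.67239458, 0.80221921, 1.56608615])}
top {'fx': 430.949191854265, 'fy': 430.949191854265, 'cx': 278.5955685517958, 'cy': 209.7676483560877, 'position': array([ 0.37100174, -0.02562555,  1.26818025]), 'orientat
[... 1587 characters left out ...]
331,  0.0027])), (0.49, array([ 0.3158, -0.3618, -0.0027]))]
top press [(0.77, array([ 0.6735, -0.0345,  0.0015]))]
top nest [(0.94, array([ 0.5596, -0.049 ,  0.0176]))]
top lever_hinge [(0.75, array([ 0.6694, -0.0366,  0.1142]))]
top handle_mid [(0.63, array([ 0.6997, -0.0355,  0.3044]))]
top catch_hinge [(0.67, array([ 0.6107, -0.1822,  0.0804]))]
top catch_tab [(0.9, array([ 0.6048, -0.173 ,  0.1829]))]
top cup [(0.96, array([ 0.3154, -0.3596, -0.0007])), (0.37, array([0.5459, 0.3422, 0.0057]))]
top dishes [(0.59, array([ 0.3849, -0.0982, -0.0025])), (0.47, array([0.529 , 0.2878, 0.0023]))]
top bottle [(0.56, array([ 0.7148,  0.2445, -0.0051])), (0.18, array([ 0.6993, -0.0386,  0.3069]))]
```

View pics/scene0.png

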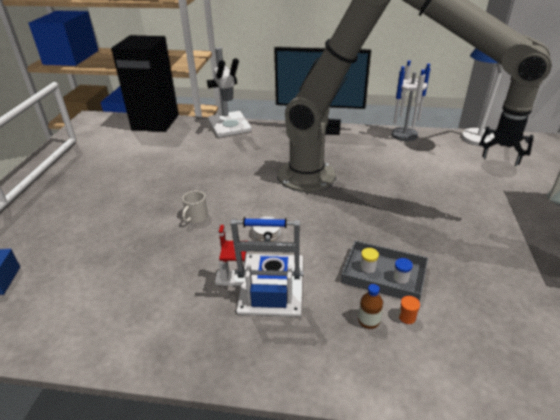

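View pics/top0.png

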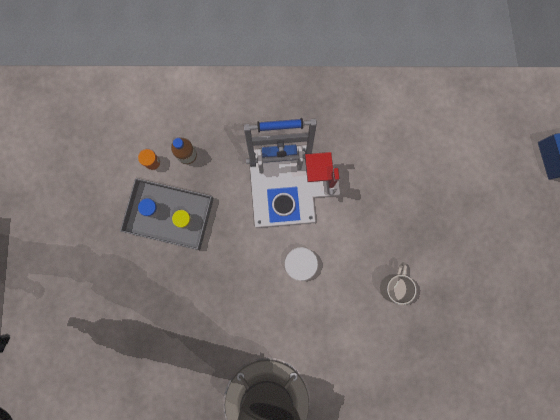

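```bash
cat >> h.py <<'E'
from scipy.linalg import logm, expm
from scipy.optimize import least_squares
def go(p,yaw,n,start=None):
    """per-row tool delta to bring TCP to p, pointing down, tool y at yaw deg (mod 180)"""
    o=r.get_obs(); A=np.eye(4); A[:3,:3]=rot(o["orientation"]).as_matrix(); A[:3,3]=o["tcp_pos"]
    if start is not None: A=start
    best=None
    for k in(0,180):
        a=np.radians(yaw+k); y=np.array([np.cos(a),np.sin(a),0]); z=np.array([0,0,-1.])
        B=np.eye(4); B[:3,:3]=np.c_[np.cross(y,z),y,z]; B[:3,3]=p
        D=np.linalg.inv(A)@B; ang=rot(D[:3,:3]).magnitude()
        if best is None or ang<best[0]: best=(ang,D,B)
    d=expm(np.real(logm(best[1]))/n).real
    print(n,"rows t",np.round(d[:3,3],4),"a",np.round(np.degrees(rot(d[:3,:3]).as_rotvec()),2)); return best[2]
PR={"nest":(-.115,0,.022),"lever_hinge":(0,0,.11),"handle_mid":(.028,0,.308),"catch_hinge":(-.075,-.135,.08),"catch_tab":(-.075,-.135,.185),"press":(0,0,0)}
def fitpress(obs):
    f=lambda q:np.concatenate([[q[0]+np.cos(q[2])*PR[n][0]-np.sin(q[2])*PR[n][1]-p[0],q[1]+np.sin(q[2])*PR[n][0]+np.cos(q[2])*PR[n][1]-p[1]] for n,p in obs])
    s=least_squares(f,[.67,-.035,.1],loss="soft_l1",f_scale=.004); print(s.x[:2],np.degrees(s.x[2]),np.round(s.fun.reshape(-1,2),4)); return s.x
def pw(q,v): return np.array([q[0]+np.cos(q[2])*v[0]-np.sin(q[2])*v[1],q[1]+np.sin(q[2])*v[0]+np.cos(q[2])*v[1],v[2]])
E
python3 - <<'E'
from h import *
fitpress([("nest",(.5557,-.0518)),("nest",(.5596,-.049)),("lever_hinge",(.6731,-.0412)),("lever_hinge",(.6694,-.0366)),("handle_mid",(.6975,-.0377)),("handle_mid",(.6997,-.0355)),("catch_hinge",(.6115,-.1826)),("catch_hinge",(.6107,-.1822)),("catch_tab",(.6097,-.1767)),("catch_tab",(.6048,-.173)),("press",(.6761,-.0365)),("press",(.6735,-.0345))])
go([.546,.342,.32],-19.3,20)
E
```

```text
[ 0.67199174 -0.03814313] 5.362690633993962 [[ 0.0018  0.0029]
 [-0.0021  0.0001]
 [-0.0011  0.0031]
 [ 0.0026 -0.0015]
 [ 0.0024  0.0022]
 [ 0.0002 -0.    ]
 [-0.0016  0.003 ]
 [-0.0008  0.0026]
 [ 0.0002 -0.0029]
 [ 0.0051 -0.0066]
 [-0.0041 -0.0016]
 [-0.0015 -0.0036]]
20 rows t [-0.0226  0.008   0.0042] a [ 0.   -0.    4.48]
```

>>> arm_command([
  {"claw":0,"tx":-0.0226,"ty":0.008,"tz":0.0042,"az":4.48},
  {"claw":0,"tx":-0.0226,"ty":0.008,"tz":0.0042,"az":4.48},
  {"claw":0,"tx":-0.0226,"ty":0.008,"tz":0.0042,"az":4.48},
  {"claw":0,"tx":-0.0226,"ty":0.008,"tz":0.0042,"az":4.48},
  {"claw":0,"tx":-0.0226,"ty":0.008,"tz":0.0042,"az":4.48},
  {"claw":0,"tx":-0.0226,"ty":0.008,"tz":0.0042,"az":4.48},
  {"claw":0,"tx":-0.0226,"ty":0.008,"tz":0.0042,"az":4.48},
  {"claw":0,"tx":-0.0226,"ty":0.008,"tz":0.0042,"az":4.48},
  {"claw":0,"tx":-0.0226,"ty":0.008,"tz":0.0042,"az":4.48},
  {"claw":0,"tx":-0.0226,"ty":0.008,"tz":0.0042,"az":4.48},
])

```text
invalid input at $.plan[0]: expected keys claw, tx, ty, tz, ax, ay, az
```

>>> arm_command([
  {"claw":0,"tx":-0.0226,"ty":0.008,"tz":0.0042,"az":4.48},
  {"claw":0,"tx":-0.0226,"ty":0.008,"tz":0.0042,"az":4.48},
  {"claw":0,"tx":-0.0226,"ty":0.008,"tz":0.0042,"az":4.48},
  {"claw":0,"tx":-0.0226,"ty":0.008,"tz":0.0042,"az":4.48},
  {"claw":0,"tx":-0.0226,"ty":0.008,"tz":0.0042,"az":4.48},
  {"claw":0,"tx":-0.0226,"ty":0.008,"tz":0.0042,"az":4.48},
  {"claw":0,"tx":-0.0226,"ty":0.008,"tz":0.0042,"az":4.48},
  {"claw":0,"tx":-0.0226,"ty":0.008,"tz":0.0042,"az":4.48},
  {"claw":0,"tx":-0.0226,"ty":0.008,"tz":0.0042,"az":4.48},
  {"claw":0,"tx":-0.0226,"ty":0.008,"tz":0.0042,"az":4.48},
])

```text
invalid input at $.plan[0]: expected keys claw, tx, ty, tz, ax, ay, az
```

```bash
python3 - <<'E'
from h import *
snap("wrist","w1.png"); o=r.get_obs(); print(o["clock"],o["tcp_pos"],o["orientation"],o["joints"])
for t in("pot_mid","spare_mid","bin"): print(t,find(t,"wrist"))
E
```

```text
1.35 [0.22815564 0.63528422 0.40472889] [-5.39042648e-01 -3.09499488e+00 -1.18841724e-04] [-1.33410361  0.47696725  0.02240924  1.55540278 -0.0115041   1.10927661
 -0.08314864]
pot_mid []
spare_mid [(0.6, array([0.5117, 0.2434, 0.0318]))]
bin [(0.94, array([ 0.5254,  0.2909, -0.002 ]))]
```

View pics/w1.png

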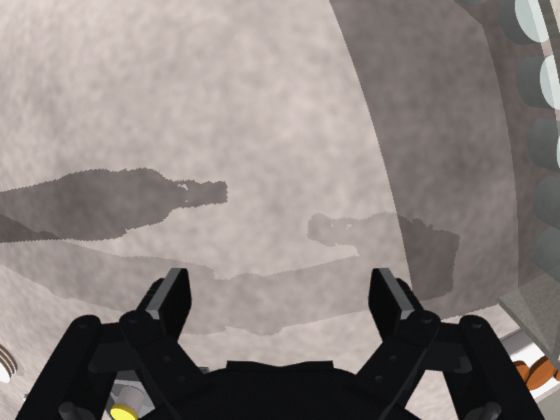

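The picture shows only bare bench from the start pose, with the yellow pot at about (125, 410). The moves were refused because every row needs all seven keys.

>>> arm_command([
  {"claw":0,"tx":-0.0226,"ty":0.008,"tz":0.0042,"ax":0,"ay":0,"az":4.48},
  {"claw":0,"tx":-0.0226,"ty":0.008,"tz":0.0042,"ax":0,"ay":0,"az":4.48},
  {"claw":0,"tx":-0.0226,"ty":0.008,"tz":0.0042,"ax":0,"ay":0,"az":4.48},
  {"claw":0,"tx":-0.0226,"ty":0.008,"tz":0.0042,"ax":0,"ay":0,"az":4.48},
  {"claw":0,"tx":-0.0226,"ty":0.008,"tz":0.0042,"ax":0,"ay":0,"az":4.48},
  {"claw":0,"tx":-0.0226,"ty":0.008,"tz":0.0042,"ax":0,"ay":0,"az":4.48},
  {"claw":0,"tx":-0.0226,"ty":0.008,"tz":0.0042,"ax":0,"ay":0,"az":4.48},
  {"claw":0,"tx":-0.0226,"ty":0.008,"tz":0.0042,"ax":0,"ay":0,"az":4.48},
  {"claw":0,"tx":-0.0226,"ty":0.008,"tz":0.0042,"ax":0,"ay":0,"az":4.48},
  {"claw":0,"tx":-0.0226,"ty":0.008,"tz":0.0042,"ax":0,"ay":0,"az":4.48},
])

```text
clock: 2.33
tcp_pos: [0.4482, 0.5532, 0.3624]
orientation: [1.683, 2.653, 0.0]
contact_force: [-0.0, 0.3, -0.8]
grip_width: 0.0852
gripper_force: 0.0
```

>>> arm_command([
  {"claw":0,"tx":-0.0226,"ty":0.008,"tz":0.0042,"ax":0,"ay":0,"az":4.48},
  {"claw":0,"tx":-0.0226,"ty":0.008,"tz":0.0042,"ax":0,"ay":0,"az":4.48},
  {"claw":0,"tx":-0.0226,"ty":0.008,"tz":0.0042,"ax":0,"ay":0,"az":4.48},
  {"claw":0,"tx":-0.0226,"ty":0.008,"tz":0.0042,"ax":0,"ay":0,"az":4.48},
  {"claw":0,"tx":-0.0226,"ty":0.008,"tz":0.0042,"ax":0,"ay":0,"az":4.48},
  {"claw":0,"tx":-0.0226,"ty":0.008,"tz":0.0042,"ax":0,"ay":0,"az":4.48},
  {"claw":0,"tx":-0.0226,"ty":0.008,"tz":0.0042,"ax":0,"ay":0,"az":4.48},
  {"claw":0,"tx":-0.0226,"ty":0.008,"tz":0.0042,"ax":0,"ay":0,"az":4.48},
  {"claw":0,"tx":-0.0226,"ty":0.008,"tz":0.0042,"ax":0,"ay":0,"az":4.48},
  {"claw":0,"tx":-0.0226,"ty":0.008,"tz":0.0042,"ax":0,"ay":0,"az":4.48},
])

```text
clock: 3.17
tcp_pos: [0.5456, 0.3403, 0.3207]
orientation: [2.567, 1.811, 0.001]
contact_force: [0.8, -0.6, 0.1]
grip_width: 0.0854
gripper_force: 0.0
```

```bash
python3 - <<'E'
from h import *
snap("wrist","w2.png"); o=r.get_obs(); print(o["clock"],o["tcp_pos"],o["orientation"],o["joints"])
for t in("pot_mid","spare_mid","bin"): print(t,find(t,"wrist"))
E
```

```text
3.2167 [0.54644764 0.33419796 0.31983827] [ 2.57406717  1.79547528 -0.00474444] [-0.9652305   0.54015996  0.44292812  1.74150745 -0.27542413  0.92512904
 -0.76242674]
pot_mid [(0.8, array([0.6857, 0.3377, 0.0245])), (0.68, array([0.5433, 0.3303, 0.0335]))]
spare_mid [(0.58, array([0.5146, 0.2395, 0.0325]))]
bin [(0.95, array([ 0.526 ,  0.2897, -0.0023]))]
```

View pics/w2.png

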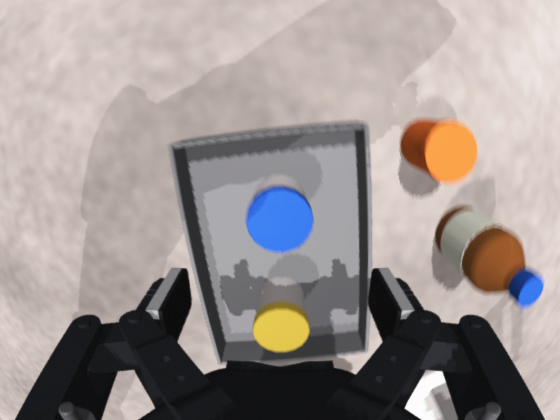

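The bin is seen from above, with the blue lid at (280, 218) and the yellow at (281, 328). The arm was still settling, so I'll measure again from the lid pixels.

```bash
cat >> h.py <<'E'
def lid(z,lo=(100,120,60),hi=(125,255,255)):
    m=r.camera_model("wrist"); T=cam("wrist"); im=r.grab_frame("wrist")
    k=cv2.inRange(cv2.cvtColor(im,cv2.COLOR_RGB2HSV),lo,hi)
    n,l,s,c=cv2.connectedComponentsWithStats(k)
    for i in range(1,n):
        if s[i,4]<300: continue
        u,v=c[i]; dx,dy=u-m["cx"],v-m["cy"]; q=np.hypot(dx,dy); a=q/m["fx"]
        d=T[:3,:3]@np.array([dx/q*np.sin(a),-dy/q*np.sin(a),-np.cos(a)])
        print("blob",s[i],np.round(c[i]),np.round(T[:3,3]+d*(z-T[2,3])/d[2],4))
E
python3 - <<'E'
from h import *
lid(.066); o=r.get_obs(); print(o["tcp_pos"],np.abs(o["qvel"]).max())
for t in("pot_mid","spare_mid"): print(t,find(t,"wrist"))
go([.546,.342,.2],-19.3,10)
E
```

```text
blob [ 246  184   67   66 3461] [279. 217.] [0.545  0.3421 0.066 ]
blob [509 267  36  38 968] [526. 285.] [0.7583 0.1874 0.066 ]
[0.54500746 0.34236854 0.32090034] 0.015669012831659168
pot_mid [(0.96, array([0.5461, 0.3386, 0.0332])), (0.95, array([0.6903, 0.3481, 0.0296]))]
spare_mid [(0.67, array([0.5128, 0.2465, 0.0353]))]
10 rows t [-0.0001  0.0002  0.0121] a [-0.   -0.01  0.01]
```

>>> arm_command([
  {"claw":0,"tx":0,"ty":0,"tz":0.0135,"ax":0,"ay":0,"az":0},
  {"claw":0,"tx":0,"ty":0,"tz":0.0135,"ax":0,"ay":0,"az":0},
  {"claw":0,"tx":0,"ty":0,"tz":0.0135,"ax":0,"ay":0,"az":0},
  {"claw":0,"tx":0,"ty":0,"tz":0.0135,"ax":0,"ay":0,"az":0},
  {"claw":0,"tx":0,"ty":0,"tz":0.0135,"ax":0,"ay":0,"az":0},
  {"claw":0,"tx":0,"ty":0,"tz":0.0135,"ax":0,"ay":0,"az":0},
  {"claw":0,"tx":0,"ty":0,"tz":0.0135,"ax":0,"ay":0,"az":0},
  {"claw":0,"tx":0,"ty":0,"tz":0.0135,"ax":0,"ay":0,"az":0},
  {"claw":0,"tx":0,"ty":0,"tz":0.013,"ax":0,"ay":0,"az":0},
  {"claw":0,"tx":0,"ty":0,"tz":0,"ax":0,"ay":0,"az":0},
])

```text
clock: 4.35
tcp_pos: [0.5441, 0.341, 0.1965]
orientation: [2.563, 1.816, -0.007]
contact_force: [-1.0, -0.6, -0.1]
grip_width: 0.0852
gripper_force: 0.0
```

>>> arm_command([
  {"claw":0.2,"tx":0,"ty":0,"tz":0,"ax":0,"ay":0,"az":0},
  {"claw":0.3,"tx":0,"ty":0,"tz":0,"ax":0,"ay":0,"az":0},
  {"claw":0.4,"tx":0,"ty":0,"tz":0,"ax":0,"ay":0,"az":0},
  {"claw":0.6,"tx":0,"ty":0,"tz":0,"ax":0,"ay":0,"az":0},
  {"claw":0.6,"tx":0,"ty":0,"tz":0,"ax":0,"ay":0,"az":0},
  {"claw":0.6,"tx":0,"ty":0,"tz":0,"ax":0,"ay":0,"az":0},
  {"claw":0.6,"tx":0,"ty":0,"tz":0,"ax":0,"ay":0,"az":0},
  {"claw":0.6,"tx":0,"ty":0,"tz":0,"ax":0,"ay":0,"az":0},
  {"claw":0.6,"tx":0,"ty":0,"tz":0,"ax":0,"ay":0,"az":0},
  {"claw":0.6,"tx":0,"ty":0,"tz":0,"ax":0,"ay":0,"az":0},
], squeeze=30)

```text
clock: 5.18
tcp_pos: [0.5457, 0.3417, 0.2008]
orientation: [-2.563, -1.816, -0.003]
contact_force: [-0.4, -0.1, 6.0]
grip_width: 0.0475
gripper_force: 31.3
```

>>> arm_command([
  {"claw":0.6,"tx":0,"ty":0,"tz":-0.008,"ax":0,"ay":0,"az":0},
  {"claw":0.6,"tx":0,"ty":0,"tz":-0.016,"ax":0,"ay":0,"az":0},
  {"claw":0.6,"tx":0,"ty":0,"tz":-0.02,"ax":0,"ay":0,"az":0},
  {"claw":0.6,"tx":0,"ty":0,"tz":-0.02,"ax":0,"ay":0,"az":0},
  {"claw":0.6,"tx":0,"ty":0,"tz":-0.02,"ax":0,"ay":0,"az":0},
  {"claw":0.6,"tx":0,"ty":0,"tz":-0.02,"ax":0,"ay":0,"az":0},
  {"claw":0.6,"tx":0,"ty":0,"tz":-0.02,"ax":0,"ay":0,"az":0},
  {"claw":0.6,"tx":0,"ty":0,"tz":-0.02,"ax":0,"ay":0,"az":0},
  {"claw":0.6,"tx":0,"ty":0,"tz":-0.012,"ax":0,"ay":0,"az":0},
  {"claw":0.6,"tx":0,"ty":0,"tz":-0.006,"ax":0,"ay":0,"az":0},
])

```text
clock: 6.02
tcp_pos: [0.5454, 0.3415, 0.3637]
orientation: [-2.563, -1.816, -0.004]
contact_force: [0.1, 0.3, -0.9]
grip_width: 0.0474
gripper_force: 31.1
```

```bash
python3 - <<'E'
from h import *
o=r.get_obs(); print(o["tcp_pos"],o["contact_force"],o["grip_width"],o["clock"])
go([.5575,-.049,.36],95.4,20)
E
```

```text
[0.54539156 0.34151367 0.36373322] [ 0.09937302  0.31041922 -0.92873169] 0.047423903373841954 6.0167
20 rows t [-0.0127  0.0163  0.0002] a [-0.   -0.01  3.26]
```

>>> arm_command([
  {"claw":0.6,"tx":-0.0127,"ty":0.0163,"tz":0,"ax":0,"ay":0,"az":3.26},
  {"claw":0.6,"tx":-0.0127,"ty":0.0163,"tz":0,"ax":0,"ay":0,"az":3.26},
  {"claw":0.6,"tx":-0.0127,"ty":0.0163,"tz":0,"ax":0,"ay":0,"az":3.26},
  {"claw":0.6,"tx":-0.0127,"ty":0.0163,"tz":0,"ax":0,"ay":0,"az":3.26},
  {"claw":0.6,"tx":-0.0127,"ty":0.0163,"tz":0,"ax":0,"ay":0,"az":3.26},
  {"claw":0.6,"tx":-0.0127,"ty":0.0163,"tz":0,"ax":0,"ay":0,"az":3.26},
  {"claw":0.6,"tx":-0.0127,"ty":0.0163,"tz":0,"ax":0,"ay":0,"az":3.26},
  {"claw":0.6,"tx":-0.0127,"ty":0.0163,"tz":0,"ax":0,"ay":0,"az":3.26},
  {"claw":0.6,"tx":-0.0127,"ty":0.0163,"tz":0,"ax":0,"ay":0,"az":3.26},
  {"claw":0.6,"tx":-0.0127,"ty":0.0163,"tz":0,"ax":0,"ay":0,"az":3.26},
])

```text
clock: 6.85
tcp_pos: [0.6085, 0.1455, 0.3617]
orientation: [-2.973, -1.015, -0.0]
contact_force: [0.3, 0.5, -1.4]
grip_width: 0.0473
gripper_force: 31.1
```

>>> arm_command([
  {"claw":0.6,"tx":-0.0127,"ty":0.0163,"tz":0,"ax":0,"ay":0,"az":3.26},
  {"claw":0.6,"tx":-0.0127,"ty":0.0163,"tz":0,"ax":0,"ay":0,"az":3.26},
  {"claw":0.6,"tx":-0.0127,"ty":0.0163,"tz":0,"ax":0,"ay":0,"az":3.26},
  {"claw":0.6,"tx":-0.0127,"ty":0.0163,"tz":0,"ax":0,"ay":0,"az":3.26},
  {"claw":0.6,"tx":-0.0127,"ty":0.0163,"tz":0,"ax":0,"ay":0,"az":3.26},
  {"claw":0.6,"tx":-0.0127,"ty":0.0163,"tz":0,"ax":0,"ay":0,"az":3.26},
  {"claw":0.6,"tx":-0.0127,"ty":0.0163,"tz":0,"ax":0,"ay":0,"az":3.26},
  {"claw":0.6,"tx":-0.0127,"ty":0.0163,"tz":0,"ax":0,"ay":0,"az":3.26},
  {"claw":0.6,"tx":-0.0127,"ty":0.0163,"tz":0,"ax":0,"ay":0,"az":3.26},
  {"claw":0.6,"tx":-0.0127,"ty":0.0163,"tz":0,"ax":0,"ay":0,"az":3.26},
])

```text
clock: 7.68
tcp_pos: [0.5561, -0.0515, 0.3617]
orientation: [-3.138, -0.14, -0.0]
contact_force: [-0.6, -0.3, -0.8]
grip_width: 0.0475
gripper_force: 31.1
```

```bash
python3 - <<'E'
from h import *
for i in range(4): r.grab_frame("wrist")
o=r.get_obs(); print(o["tcp_pos"],o["contact_force"],o["clock"],np.abs(o["qvel"]).max())
snap("wrist","w3.png")
L=[]
for t in("nest","catch_tab","catch_hinge","press","handle_mid","lever_hinge","pot_mid"):
    f=find(t,"wrist"); print(t,f)
E
```

```text
[ 0.55655743 -0.05049204  0.36178051] [ 0.15318794  0.73210395 -0.9481912 ] 7.8833 0.029688418653680885
nest [(0.73, array([ 6.747e-01, -3.830e-02, -1.000e-04])), (0.7, array([ 0.5594, -0.0497,  0.0217]))]
catch_tab [(0.6, array([ 0.6112, -0.1781,  0.1851]))]
catch_hinge []
press [(0.63, array([ 0.6747, -0.035 , -0.0025]))]
handle_mid []
lever_hinge [(0.3, array([ 0.3176, -0.3654,  0.0004]))]
pot_mid []
```

View pics/w3.png

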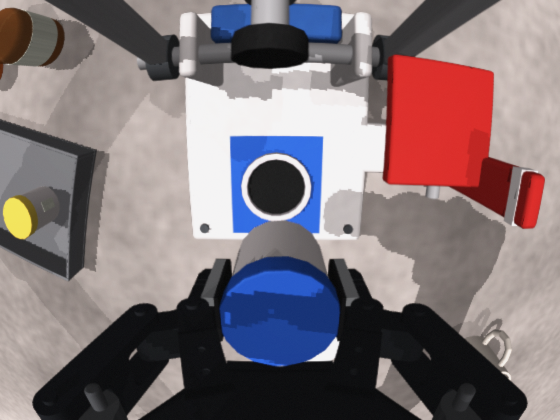

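The nest is in view, a dark disk with a white rim centred at about (276, 186). The pot is held upright with its lid at (280, 312), and the red catch plate and tab are on the right at (440, 120) and (530, 195). I'll measure the nest by its pixels.

```bash
python3 - <<'E'
from h import *
im=cv2.imread("pics/w3.png"); k=cv2.inRange(cv2.cvtColor(im,cv2.COLOR_BGR2HSV),(100,120,60),(125,255,255))
b=np.zeros_like(k); b[125:245,225:330]=255-k[125:245,225:330]; b[210:,:]=0
# rim+disk = non-blue region inside the blue square
n,l,s,c=cv2.connectedComponentsWithStats(b)
m=r.camera_model("wrist"); T=cam("wrist")
def ray(u,v,z):
    dx,dy=u-m["cx"],v-m["cy"]; q=np.hypot(dx,dy); a=q/m["fx"]
    d=T[:3,:3]@np.array([dx/q*np.sin(a),-dy/q*np.sin(a),-np.cos(a)]); return T[:3,3]+d*(z-T[2,3])/d[2]
lab=l[186,276]; pts=[]
for v in range(140,210):
    us=np.where((k[v,235:320]==0))[0]+235
    # rim run around centre
    L=276
    while k[v,L]==0 and L>232: L-=1
    R_=276
    while k[v,R_]==0 and R_<322: R_+=1
    if R_-L>12 and L>233 and R_<321: pts+= [ray(L,v,.028)[:2],ray(R_,v,.028)[:2]]
p=np.array(pts); A=np.c_[2*p,np.ones(len(p))]; s=np.linalg.lstsq(A,(p**2).sum(1),rcond=None)[0]
print(len(p),"centre",s[:2],"diam",2*np.sqrt(s[2]+s[:2]@s[:2]))
E
```

```text
114 centre [ 0.559874   -0.04579094] diam 0.06853572193015053
```

```bash
python3 - <<'E'
from h import *
lid(.2265); o=r.get_obs(); print(o["tcp_pos"])
q=fitpress([("nest",(.5599,-.0458)),("nest",(.5594,-.0497)),("nest",(.5596,-.049)),("lever_hinge",(.6731,-.0412)),("lever_hinge",(.6694,-.0366)),("handle_mid",(.6975,-.0377)),("handle_mid",(.6997,-.0355)),("catch_hinge",(.6115,-.1826)),("catch_hinge",(.6107,-.1822)),("catch_tab",(.6112,-.1781)),("catch_tab",(.6048,-.173)),("press",(.6747,-.035)),("press",(.6735,-.0345))])
print(pw(q,(-.115,0,0)))
go([.5592,-.0468,.255],95.4,10)
E
```

```text
blob [ 213    5   43   35 1286] [233.  21.] [ 0.6629 -0.0247  0.2265]
blob [ 294    5   50   38 1540] [320.  22.] [ 0.665  -0.0519  0.2265]
blob [ 232  137   92   97 4238] [277. 175.] [ 0.6139 -0.0432  0.2265]
blob [  219   257   121   110 10484] [279. 311.] [ 0.5612 -0.0492  0.2265]
[ 0.55721911 -0.04936334  0.36160691]
[ 0.6727991  -0.03782548] 5.1464641674974745 [[-0.0016 -0.0023]
 [-0.0011  0.0016]
 [-0.0013  0.0009]
 [-0.0003  0.0034]
 [ 0.0034 -0.0012]
 [ 0.0032  0.0024]
 [ 0.001   0.0002]
 [-0.0013  0.0036]
 [-0.0005  0.0032]
 [-0.001  -0.0009]
 [ 0.0054 -0.006 ]
 [-0.0019 -0.0028]
 [-0.0007 -0.0033]]
[ 0.55826271 -0.04814121  0.        ]
10 rows t [ 0.0002 -0.0002  0.0107] a [0.   0.   0.01]
```

>>> arm_command([
  {"claw":0.6,"tx":0,"ty":-0.0002,"tz":0.012,"ax":0,"ay":0,"az":0},
  {"claw":0.6,"tx":0,"ty":-0.0002,"tz":0.012,"ax":0,"ay":0,"az":0},
  {"claw":0.6,"tx":0,"ty":-0.0002,"tz":0.012,"ax":0,"ay":0,"az":0},
  {"claw":0.6,"tx":0,"ty":-0.0002,"tz":0.012,"ax":0,"ay":0,"az":0},
  {"claw":0.6,"tx":0,"ty":-0.0002,"tz":0.012,"ax":0,"ay":0,"az":0},
  {"claw":0.6,"tx":0,"ty":-0.0002,"tz":0.012,"ax":0,"ay":0,"az":0},
  {"claw":0.6,"tx":0,"ty":-0.0002,"tz":0.012,"ax":0,"ay":0,"az":0},
  {"claw":0.6,"tx":0,"ty":-0.0002,"tz":0.012,"ax":0,"ay":0,"az":0},
  {"claw":0.6,"tx":0,"ty":-0.0002,"tz":0.011,"ax":0,"ay":0,"az":0},
  {"claw":0.6,"tx":0,"ty":-0.0002,"tz":0,"ax":0,"ay":0,"az":0},
])

```text
clock: 9.17
tcp_pos: [0.5561, -0.0475, 0.2523]
orientation: [-3.138, -0.149, 0.006]
contact_force: [-0.2, -0.1, -1.5]
grip_width: 0.0472
gripper_force: 31.2
```

```bash
python3 - <<'E'
from h import *
for i in range(4): r.grab_frame("wrist")
o=r.get_obs(); print(o["tcp_pos"],rot(o["orientation"]).as_matrix()[:,1],o["contact_force"],o["clock"])
snap("wrist","w4.png"); lid(o["tcp_pos"][2]-.135)
print(find("nest","wrist"),find("nest","top"),find("pot_mid","wrist"))
im=cv2.imread("pics/w4.png"); cv2.imwrite("pics/w4c.png",cv2.resize(im[60:380,130:430],None,fx=1.8,fy=1.8))
E
```

```text
[ 0.55723102 -0.04789361  0.25520081] [ 9.46665309e-02 -9.95509032e-01  1.20084818e-04] [-0.16362608 -0.20022945 -1.64249258] 9.3667
blob [ 210  152  138  122 7179] [278. 189.] [ 0.6097 -0.0427  0.1202]
blob [  219   257   121   110 10492] [279. 311.] [ 0.5613 -0.0478  0.1202]
[(0.6, array([ 0.5613, -0.0519,  0.0225]))] [(0.94, array([ 0.5596, -0.049 ,  0.0176]))] []
```

View pics/w4c.png

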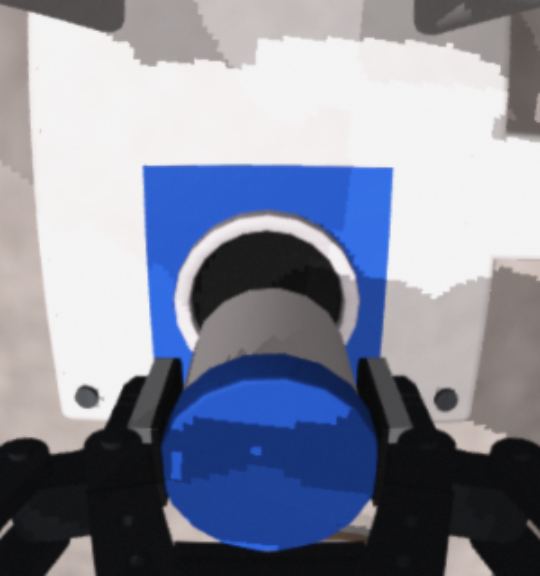

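The rim is centred at crop x of about 267 and the pot body at about 269, so they line up sideways. I'll fit the visible rim arc for the fore-aft offset.

```bash
python3 - <<'E'
from h import *
im=cv2.imread("pics/w4.png"); k=cv2.inRange(cv2.cvtColor(im,cv2.COLOR_BGR2HSV),(100,120,60),(125,255,255))
m=r.camera_model("wrist"); T=cam("wrist")
def ray(u,v,z):
    dx,dy=u-m["cx"],v-m["cy"]; q=np.hypot(dx,dy); a=q/m["fx"]
    d=T[:3,:3]@np.array([dx/q*np.sin(a),-dy/q*np.sin(a),-np.cos(a)]); return T[:3,3]+d*(z-T[2,3])/d[2]
pts=[]
for u in range(232,327,2):
    col=k[152:222,u]; i=np.where(col>0)[0]
    j=np.where((col==0)&(np.arange(70)>5))[0]
    if len(j): pts.append(ray(u,152+j[0],.028)[:2])
p=np.array(pts); f=lambda c:np.hypot(*(p-c[:2]).T)-.034
s=least_squares(f,[.56,-.047],loss="soft_l1",f_scale=.001); print(len(p),s.x,np.abs(s.fun).mean())
E
```

```text
48 [ 0.55942392 -0.04668136] 0.00023594599515135945
```

>>> arm_command([
  {"claw":0.6,"tx":0.0008,"ty":-0.0005,"tz":0.004,"ax":0,"ay":0,"az":0},
  {"claw":0.6,"tx":0.0008,"ty":-0.0005,"tz":0.004,"ax":0,"ay":0,"az":0},
  {"claw":0.6,"tx":0,"ty":0,"tz":0.004,"ax":0,"ay":0,"az":0},
  {"claw":0.6,"tx":0,"ty":0,"tz":0.004,"ax":0,"ay":0,"az":0},
  {"claw":0.6,"tx":0,"ty":0,"tz":0.004,"ax":0,"ay":0,"az":0},
  {"claw":0.6,"tx":0,"ty":0,"tz":0.004,"ax":0,"ay":0,"az":0},
  {"claw":0.6,"tx":0,"ty":0,"tz":0.002,"ax":0,"ay":0,"az":0},
  {"claw":0.6,"tx":0,"ty":0,"tz":0.001,"ax":0,"ay":0,"az":0},
  {"claw":0.6,"tx":0,"ty":0,"tz":0,"ax":0,"ay":0,"az":0},
  {"claw":0.6,"tx":0,"ty":0,"tz":0,"ax":0,"ay":0,"az":0},
])

```text
clock: 10.45
tcp_pos: [0.5585, -0.0466, 0.2277]
orientation: [3.138, 0.149, 0.0]
contact_force: [0.6, -0.6, -1.0]
grip_width: 0.0477
gripper_force: 31.2
```

```bash
python3 - <<'E'
from h import *
o=r.get_obs(); print(o["tcp_pos"],o["contact_force"],o["clock"])
snap("wrist","w5.png")
im=cv2.imread("pics/w5.png"); cv2.imwrite("pics/w5c.png",cv2.resize(im[140:380,180:380],None,fx=2.5,fy=2.5))
E
```

```text
[ 0.55846751 -0.04663791  0.22773068] [ 0.59443219 -0.6181735  -0.99819206] 10.45
```

View pics/w5c.png

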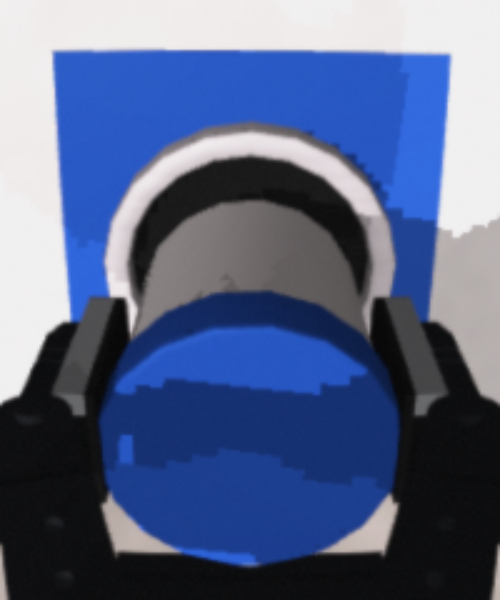

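In the crop, the gap from the pot's bottom front edge (y 200) to the rim's inner edge (y 157) is about 9 mm instead of 4. It is centred sideways, so I'll shift about 4 mm forward and go down gently.

>>> arm_command([
  {"claw":0.6,"tx":0.002,"ty":0,"tz":0,"ax":0,"ay":0,"az":0},
  {"claw":0.6,"tx":0.002,"ty":0,"tz":0,"ax":0,"ay":0,"az":0},
  {"claw":0.6,"tx":0,"ty":0,"tz":0,"ax":0,"ay":0,"az":0},
  {"claw":0.6,"tx":0,"ty":0,"tz":0.001,"ax":0,"ay":0,"az":0},
  {"claw":0.6,"tx":0,"ty":0,"tz":0.001,"ax":0,"ay":0,"az":0},
  {"claw":0.6,"tx":0,"ty":0,"tz":0.001,"ax":0,"ay":0,"az":0},
  {"claw":0.6,"tx":0,"ty":0,"tz":0.001,"ax":0,"ay":0,"az":0},
  {"claw":0.6,"tx":0,"ty":0,"tz":0.001,"ax":0,"ay":0,"az":0},
  {"claw":0.6,"tx":0,"ty":0,"tz":0.001,"ax":0,"ay":0,"az":0},
  {"claw":0.6,"tx":0,"ty":0,"tz":0,"ax":0,"ay":0,"az":0},
])

```text
clock: 11.33
tcp_pos: [0.5623, -0.0462, 0.2215]
orientation: [-3.138, -0.149, 0.001]
contact_force: [0.2, -0.8, -0.8]
grip_width: 0.0472
gripper_force: 31.2
```

>>> arm_command([
  {"claw":0.6,"tx":0,"ty":0,"tz":0.001,"ax":0,"ay":0,"az":0},
  {"claw":0.6,"tx":0,"ty":0,"tz":0.001,"ax":0,"ay":0,"az":0},
  {"claw":0.6,"tx":0,"ty":0,"tz":0,"ax":0,"ay":0,"az":0},
  {"claw":0.6,"tx":0,"ty":0,"tz":0,"ax":0,"ay":0,"az":0},
  {"claw":0.6,"tx":0,"ty":0,"tz":0,"ax":0,"ay":0,"az":0},
  {"claw":0.6,"tx":0,"ty":0,"tz":0,"ax":0,"ay":0,"az":0},
  {"claw":0.6,"tx":0,"ty":0,"tz":0,"ax":0,"ay":0,"az":0},
  {"claw":0.6,"tx":0,"ty":0,"tz":0,"ax":0,"ay":0,"az":0},
  {"claw":0.6,"tx":0,"ty":0,"tz":0,"ax":0,"ay":0,"az":0},
  {"claw":0.6,"tx":0,"ty":0,"tz":0,"ax":0,"ay":0,"az":0},
])

```text
clock: 12.17
tcp_pos: [0.5624, -0.0462, 0.2197]
orientation: [-3.138, -0.149, -0.0]
contact_force: [-0.2, -0.7, -1.5]
grip_width: 0.0472
gripper_force: 31.2
```

```bash
python3 - <<'E'
from h import *
o=r.get_obs(); print(o["tcp_pos"],o["contact_force"],o["moment"],o["clock"])
snap("wrist","w6.png")
im=cv2.imread("pics/w6.png"); cv2.imwrite("pics/w6c.png",cv2.resize(im[140:380,180:380],None,fx=2.5,fy=2.5))
E
```

```text
[ 0.56241753 -0.04618197  0.21971879] [-0.21766702 -0.66397577 -1.50301151] [0.01539971 0.02277194 0.01107643] 12.1667
```

View pics/w6c.png

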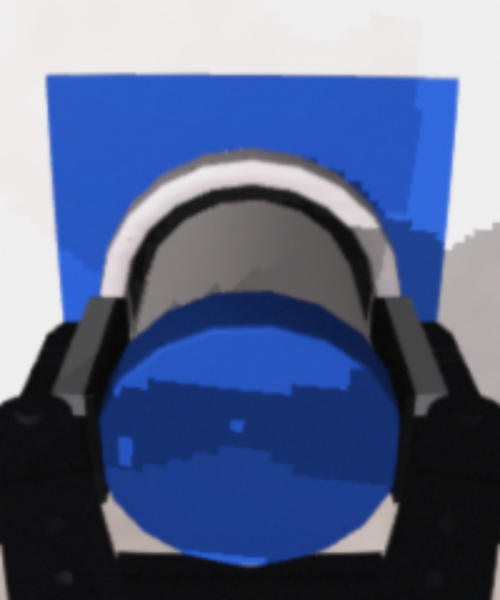

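The pot is centred and about 5 mm inside the rim with no side force. I'll lower it until it touches.

>>> arm_command([
  {"claw":0.6,"tx":0,"ty":0,"tz":0.0005,"ax":0,"ay":0,"az":0},
  {"claw":0.6,"tx":0,"ty":0,"tz":0.0005,"ax":0,"ay":0,"az":0},
  {"claw":0.6,"tx":0,"ty":0,"tz":0.0005,"ax":0,"ay":0,"az":0},
  {"claw":0.6,"tx":0,"ty":0,"tz":0,"ax":0,"ay":0,"az":0},
  {"claw":0.6,"tx":0,"ty":0,"tz":0,"ax":0,"ay":0,"az":0},
  {"claw":0.6,"tx":0,"ty":0,"tz":0,"ax":0,"ay":0,"az":0},
  {"claw":0.6,"tx":0,"ty":0,"tz":0,"ax":0,"ay":0,"az":0},
  {"claw":0.6,"tx":0,"ty":0,"tz":0,"ax":0,"ay":0,"az":0},
  {"claw":0.6,"tx":0,"ty":0,"tz":0,"ax":0,"ay":0,"az":0},
  {"claw":0.6,"tx":0,"ty":0,"tz":0,"ax":0,"ay":0,"az":0},
])

```text
clock: 13.05
tcp_pos: [0.5624, -0.0463, 0.2188]
orientation: [-3.137, -0.149, -0.0]
contact_force: [-2.0, 1.5, 6.5]
grip_width: 0.0472
gripper_force: 31.9
```

>>> arm_command([
  {"claw":0.4,"tx":0,"ty":0,"tz":0,"ax":0,"ay":0,"az":0},
  {"claw":0.3,"tx":0,"ty":0,"tz":0,"ax":0,"ay":0,"az":0},
  {"claw":0.2,"tx":0,"ty":0,"tz":0,"ax":0,"ay":0,"az":0},
  {"claw":0.1,"tx":0,"ty":0,"tz":0,"ax":0,"ay":0,"az":0},
  {"claw":0,"tx":0,"ty":0,"tz":0,"ax":0,"ay":0,"az":0},
  {"claw":0,"tx":0,"ty":0,"tz":0,"ax":0,"ay":0,"az":0},
  {"claw":0,"tx":0,"ty":0,"tz":0,"ax":0,"ay":0,"az":0},
  {"claw":0,"tx":0,"ty":0,"tz":0,"ax":0,"ay":0,"az":0},
  {"claw":0,"tx":0,"ty":0,"tz":0,"ax":0,"ay":0,"az":0},
  {"claw":0,"tx":0,"ty":0,"tz":0,"ax":0,"ay":0,"az":0},
])

```text
clock: 13.88
tcp_pos: [0.5624, -0.0462, 0.2182]
orientation: [3.138, 0.149, 0.0]
contact_force: [0.7, -0.1, -0.6]
grip_width: 0.0855
gripper_force: 0.0
```

>>> arm_command([
  {"claw":0,"tx":0,"ty":0,"tz":-0.006,"ax":0,"ay":0,"az":0},
  {"claw":0,"tx":0,"ty":0,"tz":-0.012,"ax":0,"ay":0,"az":0},
  {"claw":0,"tx":0,"ty":0,"tz":-0.024,"ax":0,"ay":0,"az":0},
  {"claw":0,"tx":0,"ty":0,"tz":-0.024,"ax":0,"ay":0,"az":0},
  {"claw":0,"tx":0,"ty":0,"tz":-0.024,"ax":0,"ay":0,"az":0},
  {"claw":0,"tx":0,"ty":0,"tz":-0.024,"ax":0,"ay":0,"az":0},
  {"claw":0,"tx":0,"ty":0,"tz":-0.024,"ax":0,"ay":0,"az":0},
  {"claw":0,"tx":0,"ty":0,"tz":-0.024,"ax":0,"ay":0,"az":0},
  {"claw":0,"tx":0,"ty":0,"tz":-0.024,"ax":0,"ay":0,"az":0},
  {"claw":0,"tx":0,"ty":0,"tz":-0.012,"ax":0,"ay":0,"az":0},
])

```text
clock: 14.72
tcp_pos: [0.5627, -0.0471, 0.4199]
orientation: [-3.138, -0.148, -0.007]
contact_force: [-0.3, -0.7, 0.2]
grip_width: 0.0851
gripper_force: 0.0
```

```bash
python3 - <<'E'
from h import *
for i in range(3): r.grab_frame("wrist")
o=r.get_obs(); print(o["tcp_pos"],o["contact_force"],o["clock"])
lid(.084)
for t in("pot_mid","catch_tab","catch_hinge"): print(t,find(t,"wrist"),find(t,"scene"))
q=(.6737,-.0365,np.radians(5.2))
for y in(-.100,-.135,-.2): print(pw(q,(-.075,y,0)))
go(pw(q,(-.075,-.100,.42)),95.4,10)
E
```

```text
[ 0.56236534 -0.04626171  0.41694931] [-1.11748475 -0.97908133 -0.7093699 ] 14.8667
blob [  1  28  25  26 520] [13. 41.] [0.7215 0.2825 0.084 ]
blob [ 228   29   42   30 1132] [247.  44.] [ 0.6987 -0.0037  0.084 ]
blob [ 295   29   40   32 1103] [316.  45.] [ 0.7041 -0.0659  0.084 ]
blob [ 241  138   79   83 5253] [280. 181.] [ 0.5726 -0.0455  0.084 ]
pot_mid [(0.92, array([0.685 , 0.3473, 0.0274])), (0.86, array([ 0.56  , -0.0474,  0.0506]))] [(0.83, array([0.5455, 0.3392, 0.0347])), (0.77, array([0.6853, 0.3448, 0.0317]))]
catch_tab [(0.89, array([ 0.6106, -0.1793,  0.1834]))] [(0.83, array([ 0.6097, -0.1767,  0.1896]))]
catch_hinge [] [(0.76, array([ 0.6115, -0.1826,  0.0755]))]
[ 0.60807193 -0.14288588  0.        ]
[ 0.61124407 -0.17774184  0.        ]
[ 0.61713519 -0.24247432  0.        ]
10 rows t [ 0.0037  0.0101 -0.0005] a [0.   0.01 0.  ]
```

The pot stands in the nest at (0.560, -0.047) and the gripper is clear of it. Next is the catch.

>>> arm_command([
  {"claw":0.5,"tx":0.0046,"ty":0.0126,"tz":0,"ax":0,"ay":0,"az":0},
  {"claw":1,"tx":0.0046,"ty":0.0126,"tz":0,"ax":0,"ay":0,"az":0},
  {"claw":1,"tx":0.0046,"ty":0.0126,"tz":0,"ax":0,"ay":0,"az":0},
  {"claw":1,"tx":0.0046,"ty":0.0126,"tz":0,"ax":0,"ay":0,"az":0},
  {"claw":1,"tx":0.0046,"ty":0.0126,"tz":0,"ax":0,"ay":0,"az":0},
  {"claw":1,"tx":0.0046,"ty":0.0126,"tz":0,"ax":0,"ay":0,"az":0},
  {"claw":1,"tx":0.0046,"ty":0.0126,"tz":0,"ax":0,"ay":0,"az":0},
  {"claw":1,"tx":0.0046,"ty":0.0126,"tz":0,"ax":0,"ay":0,"az":0},
  {"claw":1,"tx":0,"ty":0,"tz":0,"ax":0,"ay":0,"az":0},
  {"claw":1,"tx":0,"ty":0,"tz":0,"ax":0,"ay":0,"az":0},
])

```text
clock: 16.05
tcp_pos: [0.6084, -0.1436, 0.4156]
orientation: [3.138, 0.147, -0.002]
contact_force: [0.2, 0.4, 0.0]
grip_width: 0.0001
gripper_force: 0.0
```

>>> arm_command([
  {"claw":1,"tx":0,"ty":0,"tz":0.008,"ax":0,"ay":0,"az":0},
  {"claw":1,"tx":0,"ty":0,"tz":0.008,"ax":0,"ay":0,"az":0},
  {"claw":1,"tx":0,"ty":0,"tz":0.008,"ax":0,"ay":0,"az":0},
  {"claw":1,"tx":0,"ty":0,"tz":0.008,"ax":0,"ay":0,"az":0},
  {"claw":1,"tx":0,"ty":0,"tz":0.008,"ax":0,"ay":0,"az":0},
  {"claw":1,"tx":0,"ty":0,"tz":0.008,"ax":0,"ay":0,"az":0},
  {"claw":1,"tx":0,"ty":0,"tz":0.008,"ax":0,"ay":0,"az":0},
  {"claw":1,"tx":0,"ty":0,"tz":0.005,"ax":0,"ay":0,"az":0},
  {"claw":1,"tx":0,"ty":0,"tz":0,"ax":0,"ay":0,"az":0},
  {"claw":1,"tx":0,"ty":0,"tz":0,"ax":0,"ay":0,"az":0},
])

```text
clock: 16.88
tcp_pos: [0.6086, -0.1431, 0.355]
orientation: [3.138, 0.149, -0.001]
contact_force: [-0.1, -0.4, -0.4]
grip_width: -0.0004
gripper_force: 0.0
```

>>> arm_command([
  {"claw":1,"tx":0,"ty":0.009,"tz":0,"ax":0,"ay":0,"az":0},
  {"claw":1,"tx":0,"ty":0.009,"tz":0,"ax":0,"ay":0,"az":0},
  {"claw":1,"tx":0,"ty":0.009,"tz":0,"ax":0,"ay":0,"az":0},
  {"claw":1,"tx":0,"ty":0.009,"tz":0,"ax":0,"ay":0,"az":0},
  {"claw":1,"tx":0,"ty":0.009,"tz":0.001,"ax":0,"ay":0,"az":0},
  {"claw":1,"tx":0,"ty":0.009,"tz":0.001,"ax":0,"ay":0,"az":0},
  {"claw":1,"tx":0,"ty":0.009,"tz":0.002,"ax":0,"ay":0,"az":0},
  {"claw":1,"tx":0,"ty":0.009,"tz":0.002,"ax":0,"ay":0,"az":0},
  {"claw":1,"tx":0,"ty":0.009,"tz":0.002,"ax":0,"ay":0,"az":0},
  {"claw":1,"tx":0,"ty":0.009,"tz":0,"ax":0,"ay":0,"az":0},
])

```text
clock: 17.72
tcp_pos: [0.617, -0.2336, 0.3466]
orientation: [-3.138, -0.149, 0.001]
contact_force: [-0.3, 0.2, 0.4]
grip_width: -0.0001
gripper_force: 0.0
```

```bash
python3 - <<'E'
from h import *
o=r.get_obs(); print(o["tcp_pos"],o["contact_force"],o["clock"])
for c in("scene","top","wrist"):
    r.grab_frame(c)
    print(c,find("catch_tab",c))
q=(.6737,-.0365,np.radians(5.2))
for th in(0,.5,1.3): print(th,pw(q,(-.075,-.135-.105*np.sin(th),.08+.105*np.cos(th))))
E
```

```text
[ 0.61703713 -0.23355491  0.34657337] [-0.31007119  0.16012693  0.4478313 ] 17.7167
scene [(0.73, array([ 0.6181, -0.2414,  0.1662]))]
top [(0.16, array([ 0.7046, -0.0333,  0.3084]))]
wrist [(0.88, array([ 0.6182, -0.2543,  0.1509]))]
0 [ 0.61124407 -0.17774184  0.185     ]
0.5 [ 0.61580648 -0.22787434  0.17214617]
1.3 [ 0.62041369 -0.27849906  0.10808738]
```

>>> arm_command([
  {"claw":1,"tx":0,"ty":0,"tz":-0.01,"ax":0,"ay":0,"az":0},
  {"claw":1,"tx":0,"ty":0,"tz":-0.02,"ax":0,"ay":0,"az":0},
  {"claw":1,"tx":0,"ty":0,"tz":-0.02,"ax":0,"ay":0,"az":0},
  {"claw":0.5,"tx":0,"ty":0,"tz":-0.02,"ax":0,"ay":0,"az":0},
  {"claw":0.3,"tx":0,"ty":0,"tz":-0.02,"ax":0,"ay":0,"az":0},
  {"claw":0.3,"tx":0,"ty":0,"tz":-0.025,"ax":0,"ay":0,"az":0},
  {"claw":0.3,"tx":0,"ty":0,"tz":-0.025,"ax":0,"ay":0,"az":0},
  {"claw":0.3,"tx":0,"ty":0,"tz":-0.025,"ax":0,"ay":0,"az":0},
  {"claw":0.3,"tx":0,"ty":0,"tz":-0.02,"ax":0,"ay":0,"az":0},
  {"claw":0.3,"tx":0,"ty":0,"tz":-0.01,"ax":0,"ay":0,"az":0},
])

```text
clock: 18.85
tcp_pos: [0.617, -0.2327, 0.5461]
orientation: [3.137, 0.15, 0.007]
contact_force: [0.2, -0.3, 0.2]
grip_width: 0.0599
gripper_force: 0.0
```

```bash
python3 - <<'E'
from h import *
for c in("scene","top","wrist"):
    r.grab_frame(c)
    print(c,find("catch_tab",c),find("handle_mid",c))
o=r.get_obs(); print(o["tcp_pos"],o["joints"],o["clock"],o["grip_width"])
q=(.6737,-.0365,np.radians(5.2)); h=pw(q,(.028,0,.308)); print(h)
A=np.eye(4); go([h[0],h[1],.545],5.2,20)
E
```

```text
scene [(0.86, array([ 0.6219, -0.2773,  0.1126])), (0.32, array([ 0.5567, -0.0506,  0.0202]))] [(0.78, array([ 0.6993, -0.0348,  0.3076]))]
top [] [(0.89, array([ 0.704 , -0.0344,  0.3082]))]
wrist [(0.72, array([ 0.6209, -0.28  ,  0.1093]))] [(0.93, array([ 0.7045, -0.0347,  0.3081]))]
[ 0.61712632 -0.23241792  0.54097534] [-0.30616181  0.46479897  0.86314578  1.4539632  -0.35324933  1.38639619
 -0.90641099] 19.3 0.05979125962208864
[ 0.70158476 -0.03396229  0.308     ]
20 rows t [ 0.0113 -0.0039 -0.0002] a [-0.01  0.   -4.49]
```

The catch is fully over, with its tab at (0.621, -0.279, 0.11), which matches 1.3 rad. Next is the handle.

>>> arm_command([
  {"claw":0.3,"tx":0.0113,"ty":-0.0039,"tz":0,"ax":0,"ay":0,"az":-4.49},
  {"claw":0.3,"tx":0.0113,"ty":-0.0039,"tz":0,"ax":0,"ay":0,"az":-4.49},
  {"claw":0.3,"tx":0.0113,"ty":-0.0039,"tz":0,"ax":0,"ay":0,"az":-4.49},
  {"claw":0.3,"tx":0.0113,"ty":-0.0039,"tz":0,"ax":0,"ay":0,"az":-4.49},
  {"claw":0.3,"tx":0.0113,"ty":-0.0039,"tz":0,"ax":0,"ay":0,"az":-4.49},
  {"claw":0.3,"tx":0.0113,"ty":-0.0039,"tz":0,"ax":0,"ay":0,"az":-4.49},
  {"claw":0.3,"tx":0.0113,"ty":-0.0039,"tz":0,"ax":0,"ay":0,"az":-4.49},
  {"claw":0.3,"tx":0.0113,"ty":-0.0039,"tz":0,"ax":0,"ay":0,"az":-4.49},
  {"claw":0.3,"tx":0.0113,"ty":-0.0039,"tz":0,"ax":0,"ay":0,"az":-4.49},
  {"claw":0.3,"tx":0.0113,"ty":-0.0039,"tz":0,"ax":0,"ay":0,"az":-4.49},
])

```text
clock: 20.13
tcp_pos: [0.7004, -0.1503, 0.5413]
orientation: [-2.84, -1.341, 0.002]
contact_force: [-0.8, -0.3, -0.4]
grip_width: 0.0599
gripper_force: 0.0
```

>>> arm_command([
  {"claw":0.3,"tx":0.0113,"ty":-0.0039,"tz":0,"ax":0,"ay":0,"az":-4.49},
  {"claw":0.3,"tx":0.0113,"ty":-0.0039,"tz":0,"ax":0,"ay":0,"az":-4.49},
  {"claw":0.3,"tx":0.0113,"ty":-0.0039,"tz":0,"ax":0,"ay":0,"az":-4.49},
  {"claw":0.3,"tx":0.0113,"ty":-0.0039,"tz":0,"ax":0,"ay":0,"az":-4.49},
  {"claw":0.3,"tx":0.0113,"ty":-0.0039,"tz":0,"ax":0,"ay":0,"az":-4.49},
  {"claw":0.3,"tx":0.0113,"ty":-0.0039,"tz":0,"ax":0,"ay":0,"az":-4.49},
  {"claw":0.3,"tx":0.0113,"ty":-0.0039,"tz":0,"ax":0,"ay":0,"az":-4.49},
  {"claw":0.3,"tx":0.0113,"ty":-0.0039,"tz":0,"ax":0,"ay":0,"az":-4.49},
  {"claw":0.3,"tx":0.0113,"ty":-0.0039,"tz":0,"ax":0,"ay":0,"az":-4.49},
  {"claw":0.3,"tx":0.0113,"ty":-0.0039,"tz":0,"ax":0,"ay":0,"az":-4.49},
])

```text
clock: 20.97
tcp_pos: [0.7008, -0.0335, 0.5412]
orientation: [-2.112, -2.324, 0.002]
contact_force: [0.2, 0.9, 0.9]
grip_width: 0.0598
gripper_force: 0.0
```

```bash
python3 - <<'E'
from h import *
for i in range(4): r.grab_frame("wrist")
o=r.get_obs(); print(o["tcp_pos"],rot(o["orientation"]).as_matrix()[:,1],o["joints"],o["clock"])
for i in range(2):
    r.grab_frame("wrist"); print(find("handle_mid","wrist"))
go([.7025,-.0345,.460],5.2,10)
E
```

```text
[ 0.70084054 -0.0344795   0.54178072] [ 9.96030775e-01  8.90071296e-02 -6.52135616e-04] [-0.332565    0.46855193  0.45784921  1.32124432 -0.20368359  1.39834156
  0.20633666] 21.1667
[(0.81, array([ 0.7037, -0.038 ,  0.3035]))]
[(0.9, array([ 0.7016, -0.0335,  0.3054]))]
10 rows t [0.0001 0.0002 0.0082] a [-0.    0.   -0.01]
```

>>> arm_command([
  {"claw":0.3,"tx":0,"ty":0.001,"tz":0.01,"ax":0,"ay":0,"az":0},
  {"claw":0.3,"tx":0,"ty":0,"tz":0.01,"ax":0,"ay":0,"az":0},
  {"claw":0.3,"tx":0,"ty":0,"tz":0.01,"ax":0,"ay":0,"az":0},
  {"claw":0.3,"tx":0,"ty":0,"tz":0.01,"ax":0,"ay":0,"az":0},
  {"claw":0.3,"tx":0,"ty":0,"tz":0.01,"ax":0,"ay":0,"az":0},
  {"claw":0.3,"tx":0,"ty":0,"tz":0.01,"ax":0,"ay":0,"az":0},
  {"claw":0.3,"tx":0,"ty":0,"tz":0.01,"ax":0,"ay":0,"az":0},
  {"claw":0.3,"tx":0,"ty":0,"tz":0.01,"ax":0,"ay":0,"az":0},
  {"claw":0.3,"tx":0,"ty":0,"tz":0.003,"ax":0,"ay":0,"az":0},
  {"claw":0.3,"tx":0,"ty":0,"tz":0,"ax":0,"ay":0,"az":0},
])

```text
clock: 22.2
tcp_pos: [0.7016, -0.0339, 0.4578]
orientation: [-2.117, -2.32, 0.002]
contact_force: [0.4, -0.3, 0.4]
grip_width: 0.0597
gripper_force: 0.0
```

>>> arm_command([
  {"claw":0.5,"tx":0,"ty":0,"tz":0,"ax":0,"ay":0,"az":0},
  {"claw":0.6,"tx":0,"ty":0,"tz":0,"ax":0,"ay":0,"az":0},
  {"claw":0.7,"tx":0,"ty":0,"tz":0,"ax":0,"ay":0,"az":0},
  {"claw":0.8,"tx":0,"ty":0,"tz":0,"ax":0,"ay":0,"az":0},
  {"claw":0.9,"tx":0,"ty":0,"tz":0,"ax":0,"ay":0,"az":0},
  {"claw":0.9,"tx":0,"ty":0,"tz":0,"ax":0,"ay":0,"az":0},
  {"claw":0.9,"tx":0,"ty":0,"tz":0,"ax":0,"ay":0,"az":0},
  {"claw":0.9,"tx":0,"ty":0,"tz":0,"ax":0,"ay":0,"az":0},
  {"claw":0.9,"tx":0,"ty":0,"tz":0,"ax":0,"ay":0,"az":0},
  {"claw":0.9,"tx":0,"ty":0,"tz":0,"ax":0,"ay":0,"az":0},
], squeeze=35)

```text
clock: 23.03
tcp_pos: [0.7014, -0.0343, 0.4599]
orientation: [-2.117, -2.32, 0.0]
contact_force: [-5.6, 0.1, 4.9]
grip_width: 0.0189
gripper_force: 34.4
```

```bash
python3 - <<'E'
from h import *
o=r.get_obs(); p=o["tcp_pos"]; M=rot(o["orientation"]).as_matrix(); print(p,o["contact_force"],o["clock"])
# arc about the hinge in press axes: handle at 200 mm, angle from upright -8deg + th; offset tcp->handle fixed
c,s=np.cos(np.radians(5.2)),np.sin(np.radians(5.2))
H=lambda th:np.array([-.2*np.sin(th-.1396),.11+.2*np.cos(th-.1396)])
ths=np.linspace(0,1.70,31); prev=H(0)
for i,th in enumerate(ths[1:]):
    d=H(th)-prev; prev=H(th); w=np.array([d[0]*c,d[0]*s,d[1]]); print(i+1,np.round(M.T@w,4))
E
```

```text
[ 0.70140706 -0.03426633  0.45986857] [-5.58952617  0.1190514   4.93842372] 23.0333
1 [ 0.     -0.0113 -0.0013]
2 [ 0.     -0.0113 -0.0006]
3 [ 0.     -0.0113  0.    ]
4 [ 0.     -0.0113  0.0007]
5 [ 0.     -0.0113  0.0013]
6 [ 0.     -0.0112  0.0019]
7 [ 0.     -0.011   0.0026]
8 [ 0.     -0.0109  0.0032]
9 [ 0.     -0.0107  0.0038]
10 [ 0.     -0.0104  0.0044]
11 [ 0.     -0.0102  0.005 ]
12 [ 0.     -0.0099  0.0056]
13 [ 0.     -0.0095  0.0061]
14 [ 0.     -0.0092  0.0066]
15 [ 0.     -0.0088  0.0071]
16 [ 0.     -0.0084  0.0076]
17 [ 0.     -0.0079  0.0081]
18 [ 0.     -0.0075  0.0085]
19 [ 0.     -0.007   0.0089]
20 [-0.     -0.0064  0.0093]
21 [-0.     -0.0059  0.0097]
22 [-0.     -0.0053  0.01  ]
23 [-0.     -0.0048  0.0103]
24 [-0.     -0.0042  0.0105]
25 [-0.     -0.0036  0.0108]
26 [-0.     -0.003   0.0109]
27 [-0.     -0.0023  0.0111]
28 [-0.     -0.0017  0.0112]
29 [-0.     -0.0011  0.0113]
30 [-0.     -0.0004  0.0113]
```

>>> arm_command([
  {"claw":0.9,"tx":0,"ty":-0.0113,"tz":-0.0013,"ax":0,"ay":0,"az":0},
  {"claw":0.9,"tx":0,"ty":-0.0113,"tz":-0.0006,"ax":0,"ay":0,"az":0},
  {"claw":0.9,"tx":0,"ty":-0.0113,"tz":0,"ax":0,"ay":0,"az":0},
  {"claw":0.9,"tx":0,"ty":-0.0113,"tz":0.0007,"ax":0,"ay":0,"az":0},
  {"claw":0.9,"tx":0,"ty":-0.0113,"tz":0.0013,"ax":0,"ay":0,"az":0},
  {"claw":0.9,"tx":0,"ty":-0.0112,"tz":0.0019,"ax":0,"ay":0,"az":0},
  {"claw":0.9,"tx":0,"ty":-0.011,"tz":0.0026,"ax":0,"ay":0,"az":0},
  {"claw":0.9,"tx":0,"ty":-0.0109,"tz":0.0032,"ax":0,"ay":0,"az":0},
  {"claw":0.9,"tx":0,"ty":-0.0107,"tz":0.0038,"ax":0,"ay":0,"az":0},
  {"claw":0.9,"tx":0,"ty":-0.0104,"tz":0.0044,"ax":0,"ay":0,"az":0},
])

```text
clock: 23.87
tcp_pos: [0.5918, -0.0438, 0.4444]
orientation: [2.116, 2.319, 0.005]
contact_force: [0.2, 0.7, 4.2]
grip_width: 0.0191
gripper_force: 34.9
```

```bash
python3 - <<'E'
from h import *
o=r.get_obs(); print(o["tcp_pos"],o["contact_force"],o["grip_width"],o["joints"])
for c in("scene","wrist"): r.grab_frame(c); print(find("handle_mid",c),find("catch_tab",c))
E
```

```text
[ 0.59178986 -0.04383873  0.44439732] [0.15128118 0.66796085 4.24703525] 0.01906428923864467 [-0.38375284  0.32285617  0.45085196  1.7369906  -0.15599606  1.11311453
  0.20738504]
[(0.66, array([ 0.5919, -0.047 ,  0.2911]))] [(0.57, array([ 0.6201, -0.2775,  0.1104]))]
[(0.83, array([ 0.5925, -0.0446,  0.2887]))] []
```

The lever is following and the forces are low.

>>> arm_command([
  {"claw":0.9,"tx":0,"ty":-0.0102,"tz":0.005,"ax":0,"ay":0,"az":0},
  {"claw":0.9,"tx":0,"ty":-0.0099,"tz":0.0056,"ax":0,"ay":0,"az":0},
  {"claw":0.9,"tx":0,"ty":-0.0095,"tz":0.0061,"ax":0,"ay":0,"az":0},
  {"claw":0.9,"tx":0,"ty":-0.0092,"tz":0.0066,"ax":0,"ay":0,"az":0},
  {"claw":0.9,"tx":0,"ty":-0.0088,"tz":0.0071,"ax":0,"ay":0,"az":0},
  {"claw":0.9,"tx":0,"ty":-0.0084,"tz":0.0076,"ax":0,"ay":0,"az":0},
  {"claw":0.9,"tx":0,"ty":-0.0079,"tz":0.0081,"ax":0,"ay":0,"az":0},
  {"claw":0.9,"tx":0,"ty":-0.0075,"tz":0.0085,"ax":0,"ay":0,"az":0},
  {"claw":0.9,"tx":0,"ty":-0.007,"tz":0.0089,"ax":0,"ay":0,"az":0},
  {"claw":0.9,"tx":0,"ty":-0.0064,"tz":0.0093,"ax":0,"ay":0,"az":0},
])

```text
clock: 25.0
tcp_pos: [0.5066, -0.0514, 0.3702]
orientation: [-2.115, -2.319, 0.001]
contact_force: [-5.0, 3.2, 4.5]
grip_width: 0.0184
gripper_force: 35.2
```

>>> arm_command([
  {"claw":0.9,"tx":0,"ty":-0.0059,"tz":0.0097,"ax":0,"ay":0,"az":0},
  {"claw":0.9,"tx":0,"ty":-0.0053,"tz":0.01,"ax":0,"ay":0,"az":0},
  {"claw":0.9,"tx":0,"ty":-0.0048,"tz":0.0103,"ax":0,"ay":0,"az":0},
  {"claw":0.9,"tx":0,"ty":-0.0042,"tz":0.0105,"ax":0,"ay":0,"az":0},
  {"claw":0.9,"tx":0,"ty":-0.0036,"tz":0.0108,"ax":0,"ay":0,"az":0},
  {"claw":0.9,"tx":0,"ty":-0.003,"tz":0.0109,"ax":0,"ay":0,"az":0},
  {"claw":0.9,"tx":0,"ty":-0.0023,"tz":0.0111,"ax":0,"ay":0,"az":0},
  {"claw":0.9,"tx":0,"ty":0,"tz":0,"ax":0,"ay":0,"az":0},
  {"claw":0.9,"tx":0,"ty":0,"tz":0,"ax":0,"ay":0,"az":0},
  {"claw":0.9,"tx":0,"ty":0,"tz":0,"ax":0,"ay":0,"az":0},
])

```text
clock: 25.83
tcp_pos: [0.478, -0.0539, 0.297]
orientation: [-2.115, -2.319, 0.002]
contact_force: [-5.5, 3.9, 2.4]
grip_width: 0.0185
gripper_force: 35.2
```

```bash
python3 - <<'E'
from h import *
o=r.get_obs(); print(o["tcp_pos"],o["contact_force"],o["grip_width"],o["joints"],o["clock"])
q=(.6737,-.0365,np.radians(5.2))
for th in(1.53,1.71): print(pw(q,(-.2*np.sin(th-.1396),0,.11+.2*np.cos(th-.1396))))
for c in("scene","top"): r.grab_frame(c); print(find("handle_mid",c))
E
```

```text
[ 0.47797066 -0.05387234  0.29704045] [-5.5053753   3.9494484   2.41569457] 0.018501909997012053 [-0.36212995  0.32283995  0.41212324  2.13016119 -0.19389074  0.72626539
  0.26912438] 25.8333
[ 0.47775523 -0.05433237  0.1458839 ]
[ 0.47452314 -0.05462651  0.11007927]
[(0.57, array([ 0.4726, -0.0553,  0.1443])), (0.2, array([0.5091, 0.2438, 0.039 ]))]
[]
```

>>> arm_command([
  {"claw":0.9,"tx":0,"ty":-0.001,"tz":0.006,"ax":0,"ay":0,"az":0},
  {"claw":0.9,"tx":0,"ty":-0.001,"tz":0.006,"ax":0,"ay":0,"az":0},
  {"claw":0.9,"tx":0,"ty":-0.0006,"tz":0.006,"ax":0,"ay":0,"az":0},
  {"claw":0.9,"tx":0,"ty":-0.0005,"tz":0.006,"ax":0,"ay":0,"az":0},
  {"claw":0.9,"tx":0,"ty":-0.0002,"tz":0.004,"ax":0,"ay":0,"az":0},
  {"claw":0.9,"tx":0,"ty":0,"tz":0.004,"ax":0,"ay":0,"az":0},
  {"claw":0.9,"tx":0,"ty":0,"tz":0.002,"ax":0,"ay":0,"az":0},
  {"claw":0.9,"tx":0,"ty":0,"tz":0,"ax":0,"ay":0,"az":0},
  {"claw":0.9,"tx":0,"ty":0,"tz":0,"ax":0,"ay":0,"az":0},
  {"claw":0.9,"tx":0,"ty":0,"tz":0,"ax":0,"ay":0,"az":0},
])

```text
clock: 26.87
tcp_pos: [0.4748, -0.0542, 0.2636]
orientation: [-2.115, -2.319, 0.001]
contact_force: [-7.3, 4.0, 8.1]
grip_width: 0.0189
gripper_force: 35.6
```

>>> arm_command([
  {"claw":0.9,"tx":0,"ty":0,"tz":0.001,"ax":0,"ay":0,"az":0},
  {"claw":0.9,"tx":0,"ty":0,"tz":0.001,"ax":0,"ay":0,"az":0},
  {"claw":0.9,"tx":0,"ty":0,"tz":0.001,"ax":0,"ay":0,"az":0},
  {"claw":0.9,"tx":0,"ty":0,"tz":0,"ax":0,"ay":0,"az":0},
  {"claw":0.9,"tx":0,"ty":0,"tz":0,"ax":0,"ay":0,"az":0},
  {"claw":0.9,"tx":0,"ty":0,"tz":0,"ax":0,"ay":0,"az":0},
  {"claw":0.9,"tx":0,"ty":0,"tz":0,"ax":0,"ay":0,"az":0},
  {"claw":0.9,"tx":0,"ty":0,"tz":0,"ax":0,"ay":0,"az":0},
  {"claw":0.9,"tx":0,"ty":0,"tz":0,"ax":0,"ay":0,"az":0},
  {"claw":0.9,"tx":0,"ty":0,"tz":0,"ax":0,"ay":0,"az":0},
])

```text
clock: 27.7
tcp_pos: [0.4748, -0.0543, 0.2615]
orientation: [-2.115, -2.319, -0.0]
contact_force: [-10.1, 4.7, 20.0]
grip_width: 0.0187
gripper_force: 37.0
```

```bash
python3 - <<'E'
from h import *
o=r.get_obs(); print(o["tcp_pos"],o["contact_force"],o["clock"])
snap("scene","s9.png")
for t in("handle_mid","pot_mid","catch_tab","cup","dishes","bottle","spare_mid"): print(t,find(t,"scene"))
im=cv2.imread("pics/s9.png"); cv2.imwrite("pics/s9c.png",cv2.resize(im[190:340,180:440],None,fx=3,fy=3))
E
```

```text
[ 0.47481438 -0.05432375  0.2614822 ] [-10.14250411   4.69514822  19.98097935] 27.7
handle_mid [(0.55, array([ 0.4724, -0.0543,  0.1097]))]
pot_mid [(0.82, array([0.6865, 0.3424, 0.0304])), (0.55, array([ 0.5592, -0.0476,  0.0567]))]
catch_tab [(0.88, array([ 0.6219, -0.2774,  0.1093]))]
cup [(0.68, array([ 0.3178, -0.3669, -0.0013]))]
dishes [(0.72, array([ 0.3211, -0.3673,  0.0015])), (0.58, array([ 0.531 ,  0.2916, -0.0019])), (0.5, array([ 0.3856, -0.0981, -0.0028]))]
bottle [(0.76, array([ 0.713 ,  0.2435, -0.0031]))]
spare_mid [(0.55, array([0.5107, 0.2433, 0.0357]))]
```

View pics/s9c.png

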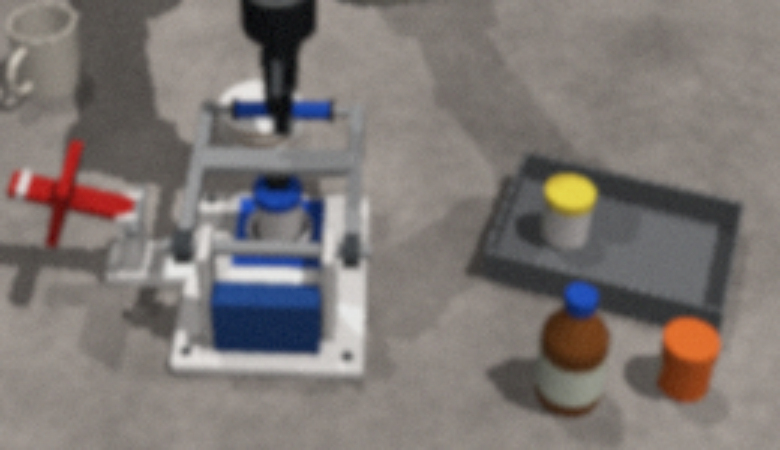

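The lever is level with the blue handle gripped at (280, 108). The foot is on the blue lid at (278, 190), the catch is over at (70, 190), and the bystanders haven't moved. The upward force jumped from 8 to 20 N over the last 2 mm, so the lever is on its end stop.

```bash
python3 -c "
from bench import r
print(r.hand_in())"
```

```text
the job is handed in; nothing more can be done
None
```

I handed the job in at about 28 s: the blue-lidded pot stands in the nest, the catch is fully over, and the gripper holds the lever on its end stop with the foot on the lid; hand-in returned no verdict.

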